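# Open the ratchet bookend on the bedside cart

## Robot

A 7-joint arm with a two-finger parallel gripper is mounted at the origin on the work surface. World frame = base frame: x ahead of the robot, y to its left, z up, the work surface at z = 0. Lengths are in m, angles in rad, forces in N, time in s.
With the tool pointing down it reaches from about 0.35 to 0.9 m from the base axis. Payload 8.1 kg.
Tool frame: the origin (TCP) lies midway between the tips of the shut fingers; the grasp point (between the pads) lies 19 mm behind it; z points along the fingers, x is the direction in which the jaws open and shut, and the axes are right-handed (so a half turn about z gives the same grasp; the last joint's range is limited). The gripper opens to 85 mm and grips with 20 to 120 N. Pads are 22 mm wide; open, the fingers measure 114 mm over their backs; the gripper's body (76 mm by 85 mm) begins 54 mm behind the grasp point. The pads swing forward as they close: fully open they stand 13 mm farther back than shut.
Start: joints at [-1.212, 0.434, 0.025, 1.573, -0.012, 1.134, -0.075], TCP at [0.279, 0.56, 0.231] pointing down, gripper open.
Joint ranges: [-2.62, 2.62], [-0.44, 2.09], [-1.27, 1.32], [0.08, 2.57], [-1.32, 4.46], [0.12, 2], [-2.74, 2.74]. Speed limits (rad/s): [2.22, 2.22, 3.01, 3.01, 3.14, 3.14, 3.14].

## Interface

Orientations are given as a 3x3 rotation matrix whose columns are the frame's x, y, z axes.
In Python, from cell import env, capture, close_job gives the robot as it stands.
- The arm moves only by the tool jog_arm, never from a script. Its argument "plan" is one flat list of numbers, 5 for each row, row after row: the shift along the world's x, y, z normalised to -1 to 1, where 1 is 40 cm, then the turn about the world's z normalised to -1 to 1, where 1 is pi/4 rad, then the closure, from 0 (fully open) to 1 (shut). A call has 1 to 8 rows; each row is the pose to reach, as a shift and turn from the pose commanded when the call began; what a row does not reach only later rows make up. A row lasts 1/10 s, in which the tool goes at most 50 mm and 8.59 degrees, less where a joint would pass 70% of its speed; a pose out of reach is approached as far as the arm can. A call with a number of a shift or a turn outside -1 to 1 is refused whole. A call with a gripper value outside its range is refused whole. The fingers move at their own pace and stop on an object; "grip_force" is the grip in N (left out, the last holds). Time passes only in rows, so rows that repeat a pose let the fingers close. It gives the time, the measured TCP pose, the force and the opening at its end, in the units of the state.
- env.observe(): the state, without advancing time (a new reading comes with each control period).
- capture(name): name is "scene" or "top"; returns a dict with "pixels" (480x640x3 uint8, red, green, blue), "depth" (480x640 float32, m along the optical axis (not along the pixel's ray), 0 where there is no reading), "fx", "fy", "cx", "cy" (pixels), "eye" and "rotation" of the camera in the world. Camera axes: x right, y down, z forward; pixel columns grow to the right and rows downward; lengths in m; the calibration is good to about 2 mm. A picture is of the moment at which its call begins.
- close_job(): hands the job in, once; it reports no verdict.
The state is a dict: "t": time; "joint_pos": joint angles; "dq": joint speeds; "tau": joint torques, N m; "ee_pos": TCP position; "orientation": TCP orientation; "ft_force": force on the tool from outside, world axes, zero at the start; "torque": the same for the moment, N m; "gripper_width": finger opening in m.
Only numpy, scipy, OpenCV 4.12 (cv2) and the standard library are available. Lean on these libraries where they do the work, as an engineer would, in place of code of your own. Each camera call takes 0.05 s, during which the arm holds its last target.

## Task

Make room in the ratchet bookend on the cart top: press the release pad on top of its sliding jaw right down until it stays down, and only then push the jaw back along its bar, away from the fixed end, until it is fully home against the end stop. Use the fingers only to press and push: do not grip the jaw and do not lift anything. Leave the eyedrop bottles standing in the bookend and everything else on the cart where it is, and finish clear of it all.

Things in the scene. Friction and masses are not known exactly. Their poses are not given: they have to be found in the camera images.
- bookend: Ratchet bookend fixed on the cart top: base plate 120 (x) by 344 mm (y), 8 thick; origin under its centre, z up. Toothed bar along y at x = +35 mm, top 43 mm up. Fixed end: plate at the -y end, 100 wide, top 61 mm up, inner face at y = -156 mm. End stop: dark block at the +y end, top 69 mm up, inner face at y = +134 mm. The jaw slides between them. All heights are above the cart top.
- jaw (a joint): Slide of the jaw along the bookend's +y, in m. 0: face 81 mm from the fixed end; it grows as the jaw is pushed back; 0.130: fully home, housing at the end stop. Starts at 0 to 0.045. Release down: slides with about 2 N friction and light damping and stays where left. Release up: locked both ways (against about 30 N).
- push_face (a point): Point on the middle of the jaw's upright push face, 75 mm above the cart top; the face looks along the bookend's -y, towards the fixed end, so the jaw is pushed along the bookend's +y. The face is the front of an aluminium plate 100 mm wide, 8 thick, from 10 to 100 mm up. Behind it, rigid with it, is the grey plastic housing: 90 mm wide, from 8 to 78 mm behind the face, top 74 mm up.
- release_top (a point): Centre of the top of the release pad, a ribbed steel pad 46 mm (x) by 40 mm (y) on top of the housing, 46 mm behind the push face, 90 mm above the cart top when up. It moves with the pad.
- release (a joint): Travel of the release pad in m, pressed straight down: 0 up (jaw locked), 0.0085 fully down (hard stop; jaw free). Sprung with a click catch: it takes about 10 N to start it down, then it gets lighter, snaps past the catch and stays down by itself at 0.008 (pad top then 82 mm above the cart top).
- drops_a: Squat white eyedrop bottle, 28 mm across, 40 mm tall, origin under its centre. Stands on the bookend's base plate near the fixed end, its top 48 mm above the cart top. Leave it standing.
- drops_b: Second eyedrop bottle, the same, beside the first near the fixed end. Leave it standing.
- kidney_dish: Stainless kidney dish about 200 by 95 mm, 39 mm tall, origin under its middle. Stands to the left. Leave it.
- tumbler: Glass tumbler, 72 mm across, 95 mm tall, origin under its centre. Stands to the right. Leave it.
- timer: Kitchen-type timer, 68 mm across, 42 mm tall, with a red plastic knob on a white base, origin under its centre. To the right. Leave it.
- pill_case: Clear flat pill case 60 by 100 mm, 23 mm tall, origin under its centre. To the right. Leave it.
Not all that is in view belongs to the job. Several things look just like the tumbler: the one meant starts farthest to the robot's right.

How it is judged:
On the way, in this order (a step that is already met when the one before it is completed fails the run):
1. the release pad is pressed right down and stays down (value of joint release above 0.006 m), for 0.2 s.
2. the jaw is pushed back fully home against its stop (value of joint jaw above 0.122 m), for 0.2 s.
At the end, for the whole second after the job is handed in: The jaw is within 8 mm of the end of its slide and at rest, the release pad is down (at least 6 mm of its 8.5 mm travel), and the bottles, dish, tumbler, timer and pill case stand upright (within 20 degrees) within 15 mm of where they began (value of joint jaw above 0.122 m and velocity of joint jaw between -0.005 and 0.005 m/s and value of joint release above 0.006 m and distance of each of drops_a, drops_b, kidney_dish, tumbler, timer, pill_case from where it was at the start of the episode below 0.015 m and angle between each of drops_a, drops_b, kidney_dish, tumbler, timer, pill_case's own z axis and vertical below 0.35 rad); the robot touches nothing.
It fails at once if the jaw is forced along the bar (over 8 mm) with its release up (distance of push_face from where it was at the start of the episode above 0.008 m and value of joint release below 0.002 m).
It fails at once if the jaw is gripped: fingers press on its front plate and on its housing at once (contact force between the fingers and jaw_c0 above 2 N and contact force between the fingers and jaw_c1 above 2 N).
It fails at once if a bystander is shifted over 15 mm, lifted or tipped (distance of any of drops_a, drops_b, kidney_dish, tumbler, timer, pill_case from where it was at the start of the episode above 0.015 m or angle between any of drops_a, drops_b, kidney_dish, tumbler, timer, pill_case's own z axis and vertical above 0.35 rad).
It also fails if it takes over 42 s, if anything falls off the work surface, if the arm or the gripper's body presses on something with over 40 N, if the wrist force passes 120 N, or if a joint passes its speed limit or range.

## Working session

There is one attempt and no reset: what is moved stays moved. The work goes in short steps, Python scripts to look and compute and a tool call to move; the robot and the scene stay as the last step left them, time stands still between calls to the robot, and variables do not carry over. Pictures are saved under pics/ and viewed, and the job is handed in when it is done.

Besides the shell and the picture viewer there is one more tool, called after "Call:" as name(argument=value, ...) on one line, values as JSON. jog_arm: Moves the arm, as the interface text tells. Its arguments: {"type":"object","properties":{"plan":{"type":"array","items":{"type":"number","minimum":-1,"maximum":1}},"grip_force":{"type":"number"}},"required":["plan"]}

```bash
mkdir -p pics; cat > h.py <<'E'
import numpy as np,cv2
from cell import env,capture,close_job
def snap(n,f):
    c=capture(n); cv2.imwrite('pics/'+f+'.png',c['pixels'][:,:,::-1]); np.savez('pics/'+f+'.npz',**c); return c
def cloud(c):
    v,u=np.mgrid[0:480,0:640]; d=c['depth']
    p=np.stack([(u-c['cx'])/c['fx']*d,(v-c['cy'])/c['fy']*d,d],-1)
    return p@np.array(c['rotation']).T+np.array(c['eye'])
E
python3 - <<'E'
from h import *
for n in('scene','top'):
    c=snap(n,n+'0'); print(n,c['eye'],c['rotation'],c['fx'])
s=env.observe(); print(s)
E
```

```text
scene [ 0.90779632 -0.55008172  0.73380192] [[ 0.83464132  0.38089497 -0.39786038]
 [ 0.55069771 -0.59058118  0.5898694 ]
 [-0.01029057 -0.71143018 -0.70268144]] 436.88353357086294
top [0.36593932 0.01410325 1.42970372] [[ 0.0040643  -0.99303304  0.11776615]
 [-0.99983738 -0.00610452 -0.01696881]
 [ 0.01756949 -0.11767803 -0.99289637]] 465.59957190047805
{'t': 0.1, 'joint_pos': array([-1.21158703,  0.43515552,  0.02500562,  1.57397572, -0.01160703,
        1.13399459, -0.07509471]), 'dq': array([-2.89082526e-05,  2.98812107e-04,  5.59008319e-04, -3.36587758e-03,
       -3.71090388e-04,  9.47660359e-04,  1.12767273e-03]), 'tau': array([ 3.14727564e-03, -6.71755600e+01,  1.02817576e+00, -3.16907179e+01,
        1.58199709e-02,  7.16837778e-03,  2.45283985e-06]), 'ee_pos': array([0.27834703, 0.55911092, 0.23061519]), 'orientation': array([[ 4.45654052e-01,  8.95205128e-01, -4.95802093e-04],
       [ 8.95204199e-01, -4.45654307e-01, -1.29639201e-03],
       [-1.38149311e-03,  1.33898235e-04, -9.99999037e-01]]), 'ft_force': array([-0.55469891, -0.27007008, -0.82063245]), 'torque': array([ 0.00176374, -0.03629418,  0.04912941]), 'gripper_width': 0.08559799436910881}
```

View pics/scene0.png

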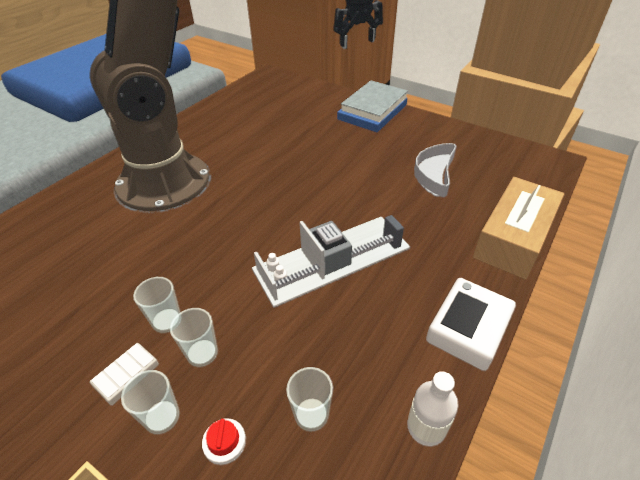

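View pics/top0.png

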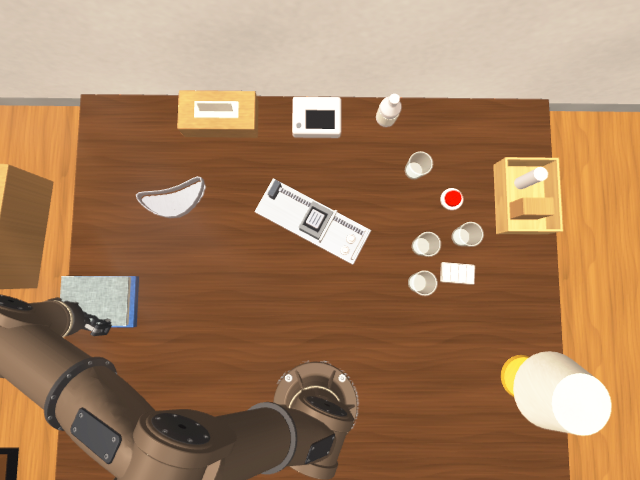

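The scene shows one ratchet bookend. In the top view the end stop is at (274,189), the jaw and pad at (316,219), and the fixed end with two bottles at (355,245). The tumblers are at (418,165), (426,244), (422,283) and (467,235), the last being the rightmost. The other boxes and the scale don't resemble the jaw. Next is a close crop and the pose fit.

```bash
python3 - <<'E'
import numpy as np,cv2
a=cv2.imread('pics/top0.png')[165:275,240:385]; b=cv2.imread('pics/scene0.png')[205:310,240:420]
a=cv2.resize(a,None,fx=4,fy=4,interpolation=2); b=cv2.resize(b,None,fx=4,fy=4,interpolation=2)
cv2.imwrite('pics/ca.png',a);cv2.imwrite('pics/cb.png',b)
from h import cloud
for n in('top0','scene0'):
    c=dict(np.load(f'pics/{n}.npz')); P=cloud(c)
    img=c['pixels'].astype(int)
    bx=(slice(165,275),slice(240,385)) if n=='top0' else (slice(205,310),slice(240,420))
    Q=P[bx].reshape(-1,3); I=img[bx].reshape(-1,3)
    print(n,'table z',np.median(Q[np.abs(Q[:,2])<.02,2]))
    m=(Q[:,2]>0.003)&(Q[:,2]<0.015)&(I.min(1)>110)
    m2=(I.min(1)>110)&(Q[:,2]>-.01)&(Q[:,2]<.12)|(Q[:,2]>.02)&(Q[:,2]<.12)
    r=cv2.minAreaRect(Q[m][:,:2].astype(np.float32)*1000);print('base',r,m.sum())
    r=cv2.minAreaRect(Q[m2][:,:2].astype(np.float32)*1000);print('all',r)
E
```

```text
top0 table z 0.0006143183864617541
base ((547.2536010742188, 9.971725463867188), (345.87884521484375, 121.71265411376953), 62.144630432128906) 2559
all ((547.7611083984375, 9.709014892578125), (346.9982604980469, 122.88011169433594), 61.98696517944336)
scene0 table z 0.000132036724069029
base ((546.2760620117188, 9.840484619140625), (344.42999267578125, 123.20244598388672), 62.15159225463867) 3255
all ((514.4674072265625, 30.388931274414062), (351.26629638671875, 198.6197509765625), 62.30042266845703)
```

View pics/ca.png

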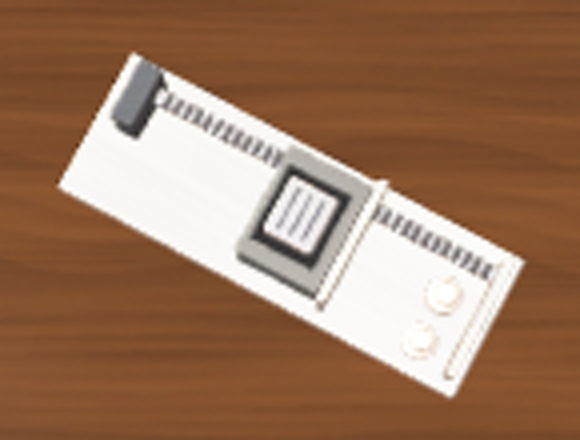

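View pics/cb.png

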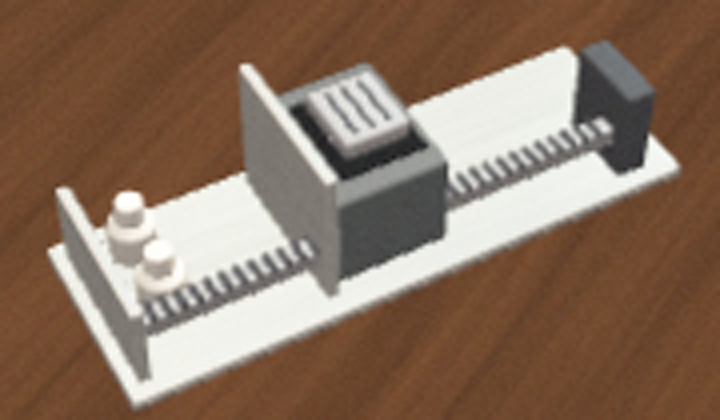

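```bash
cat >> h.py <<'E'
A=np.radians(62.1); O=np.array([.5468,.0099]); By=np.array([np.cos(A),np.sin(A)]); Bx=np.array([By[1],-By[0]])
def loc(P): d=P[...,:2]-O; return np.stack([d@Bx,d@By,P[...,2]],-1)
E
python3 - <<'E'
from h import *
for n in('top0','scene0'):
    P=loc(cloud(dict(np.load(f'pics/{n}.npz')))).reshape(-1,3)
    P=P[(abs(P[:,0])<.07)&(abs(P[:,1])<.18)]
    def st(nm,m):
        q=P[m]; print(n,nm,m.sum(),*(np.percentile(q,[3,50,97],axis=0).round(4).tolist() if m.sum() else []))
    st('pad',(P[:,2]>.084)&(P[:,2]<.094))
    st('plate',(P[:,2]>.097)&(P[:,2]<.106))
    st('housing',(P[:,2]>.068)&(P[:,2]<.078))
    st('stop',(P[:,2]>.06)&(P[:,1]>.12))
    st('bott',(P[:,2]>.03)&(P[:,2]<.055)&(P[:,1]<-.08)&(P[:,0]<.025))
    for z in np.arange(.03,.1,.01): st('face%.2f'%z,(abs(P[:,2]-z)<.004)&(P[:,1]>-.08)&(P[:,1]<-.02)&(P[:,0]<.025)) if n=='scene0' else 0
E
```

```text
top0 pad 201 [-0.0221, -0.0264, 0.0853] [0.0, -0.0072, 0.0894] [0.0215, 0.0114, 0.0938]
top0 plate 76 [-0.0454, -0.053, 0.0974] [0.0019, -0.0495, 0.0999] [0.0471, -0.0454, 0.1038]
top0 housing 501 [-0.042, -0.0429, 0.0686] [0.0052, -0.006, 0.0733] [0.0441, 0.1491, 0.0775]
top0 stop 116 [0.0024, 0.1343, 0.0631] [0.0256, 0.1437, 0.0684] [0.0484, 0.1539, 0.0732]
top0 bott 118 [-0.0457, -0.1604, 0.0304] [-0.0201, -0.1301, 0.0429] [0.0164, -0.1194, 0.0544]
scene0 pad 393 [-0.029, -0.0546, 0.0848] [0.0033, -0.0153, 0.0893] [0.0468, 0.0088, 0.0933]
scene0 plate 133 [-0.046, -0.0546, 0.0976] [0.0036, -0.0511, 0.0994] [0.0459, -0.047, 0.1014]
scene0 housing 663 [-0.0418, -0.0542, 0.0682] [0.0249, -0.0129, 0.0736] [0.0456, 0.1473, 0.0766]
scene0 stop 178 [0.0044, 0.1331, 0.0607] [0.0287, 0.1404, 0.068] [0.0499, 0.1515, 0.0703]
scene0 bott 296 [-0.0422, -0.1646, 0.0302] [-0.0078, -0.1347, 0.0402] [0.0176, -0.1211, 0.0523]
scene0 face0.03 30 [-0.0467, -0.0547, 0.0267] [-0.0112, -0.0541, 0.0296] [0.0173, -0.0532, 0.0335]
scene0 face0.04 37 [-0.0405, -0.0549, 0.0368] [-0.0067, -0.0541, 0.04] [0.0216, -0.0535, 0.0437]
scene0 face0.05 37 [-0.0442, -0.055, 0.0462] [-0.0102, -0.0543, 0.0506] [0.0226, -0.0534, 0.0538]
scene0 face0.06 38 [-0.0467, -0.0553, 0.0563] [-0.0091, -0.0543, 0.0597] [0.022, -0.0533, 0.0638]
scene0 face0.07 74 [-0.0461, -0.0548, 0.0666] [-0.0141, -0.0534, 0.0723] [0.0216, -0.0223, 0.0739]
scene0 face0.08 80 [-0.0433, -0.0549, 0.076] [-0.0031, -0.035, 0.0793] [0.0229, -0.0217, 0.0837]
scene0 face0.09 114 [-0.0399, -0.0548, 0.0865] [-0.0014, -0.0274, 0.0893] [0.021, -0.0206, 0.0937]
scene0 face0.10 102 [-0.0474, -0.0547, 0.0966] [-0.0113, -0.0512, 0.0992] [0.0212, -0.047, 0.1014]
```

Local face y is −0.054, so the jaw is at about 0.021. The pad centre is at about (0.543, 0.003) with its top at 0.090. I'll shut the fingers and travel at height, turning the tool so its x lies along the bookend's x.

Call:
jog_arm(plan=[0.475, -0.875, 0, -1, 1, 0.475, -0.875, 0, -1, 1, 0.475, -0.875, 0, -1, 1, 0.475, -0.875, 0, -1, 1, 0.475, -0.875, 0, -1, 1, 0.475, -0.875, 0, -1, 1, 0.475, -0.875, 0, -1, 1, 0.475, -0.875, 0, -1, 1])

```text
t: 0.9
ee_pos: [0.469, 0.2074, 0.2313]
orientation: [[0.948, 0.318, -0.0], [0.318, -0.948, -0.0], [-0.0, 0.0, -1.0]]
ft_force: [0.2, 0.8, -0.1]
gripper_width: 0.0002
```

Call:
jog_arm(plan=[0.185, -0.51, 0, -1, 1, 0.185, -0.51, 0, -1, 1, 0.185, -0.51, 0, -1, 1, 0.185, -0.51, 0, -1, 1, 0.185, -0.51, 0, -1, 1, 0.185, -0.51, 0, -1, 1, 0.185, -0.51, -0.15, -1, 1, 0.185, -0.51, -0.25, -1, 1])

```text
t: 1.7
ee_pos: [0.5437, 0.0056, 0.131]
orientation: [[0.895, -0.446, 0.004], [-0.446, -0.895, 0.001], [0.003, -0.002, -1.0]]
ft_force: [-0.5, 0.9, -1.6]
gripper_width: 0.0
```

```bash
python3 - <<'E'
from h import *
s=env.observe();print(s['ee_pos'],loc(s['ee_pos']),np.degrees(np.arctan2(s['orientation'][1,0],s['orientation'][0,0])),s['ft_force'],s['joint_pos'])
c=snap('scene','s1'); cv2.imwrite('pics/s1c.png',cv2.resize(c['pixels'][130:310,220:440,::-1],None,fx=3,fy=3))
E
```

```text
[0.54366284 0.00555835 0.13104807] [-0.00074093 -0.00530497  0.13104807] -26.469349020423902 [-0.46951311  0.8507643  -1.61991517] [-0.49189541  0.44096113  0.52346705  1.92694418 -0.29020905  0.84414671
 -0.27773836]
```

View pics/s1c.png

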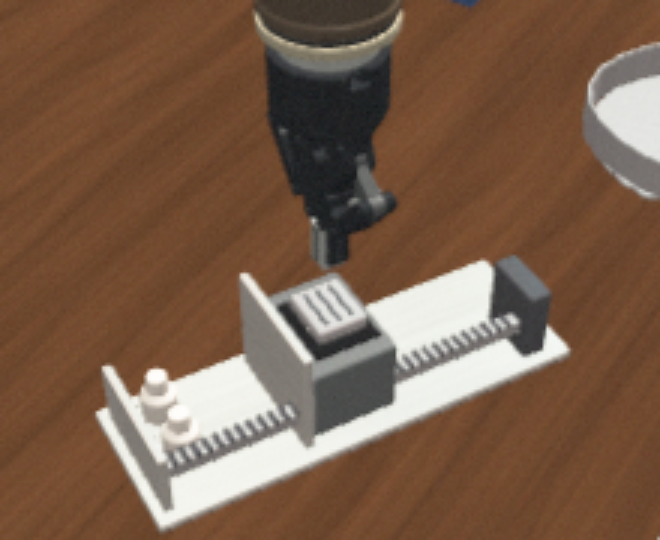

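The shut fingers are poised above the pad at crop (330,255), and the bottles are undisturbed. Now I'll press.

Call:
jog_arm(plan=[0, 0, -0.05, -0.03, 1, 0, 0, -0.085, -0.03, 1, 0, 0, -0.1, -0.03, 1, 0, 0, -0.108, -0.03, 1, 0, 0, -0.114, -0.03, 1, 0, 0, -0.12, -0.03, 1, 0, 0, -0.123, -0.03, 1, 0, 0, -0.123, -0.03, 1])

```text
t: 2.55
ee_pos: [0.5429, 0.0057, 0.0829]
orientation: [[0.885, -0.466, 0.001], [-0.466, -0.885, 0.0], [0.001, -0.001, -1.0]]
ft_force: [-0.2, 0.1, 1.6]
gripper_width: 0.0001
```

```bash
python3 - <<'E'
from h import *
s=env.observe();print(s['ee_pos'],loc(s['ee_pos']),s['ft_force'])
E
```

```text
[0.54290564 0.00566974 0.08287246] [-0.00146224 -0.00556085  0.08287246] [-0.16371399  0.13499597  1.6096149 ]
```

Call:
jog_arm(plan=[0, 0, -0.004, 0, 1, 0, 0, -0.008, 0, 1, 0, 0, -0.01, 0, 1, 0, 0, -0.01, 0, 1, 0, 0, -0.01, 0, 1])

```text
t: 3.05
ee_pos: [0.5437, 0.0065, 0.0811]
orientation: [[0.885, -0.466, 0.003], [-0.466, -0.885, 0.003], [0.001, -0.004, -1.0]]
ft_force: [-10.8, 3.7, 39.0]
gripper_width: 0.0001
```

39 N at z 0.081 means the pad is at its hard stop. I'll lift and check that it stays down.

Call:
jog_arm(plan=[0, 0, 0.05, 0, 1, 0, 0, 0.15, 0, 1, 0, 0, 0.2, 0, 1, -0.09, -0.18, 0.2, 0, 1, -0.09, -0.18, 0.2, 0, 1, -0.09, -0.18, 0.2, 0, 1])

```text
t: 3.65
ee_pos: [0.5049, -0.071, 0.1589]
orientation: [[0.882, -0.472, 0.001], [-0.472, -0.882, -0.001], [0.001, 0.001, -1.0]]
ft_force: [-0.8, 0.8, 0.3]
gripper_width: -0.0002
```

```bash
python3 - <<'E'
from h import *
s=env.observe();print(s['ee_pos'],loc(s['ee_pos']),s['ft_force'])
c=snap('scene','s2'); cv2.imwrite('pics/s2c.png',cv2.resize(c['pixels'][130:310,220:440,::-1],None,fx=3,fy=3))
P=loc(cloud(c)).reshape(-1,3)
for lo,hi in((-.03,.015),):
  m=(abs(P[:,0])<.015)&(P[:,1]>-.022)&(P[:,1]<.006)&(P[:,2]<.1)
  print('pad z',np.percentile(P[m,2],[5,50,95]),m.sum())
m=(P[:,2]>.02)&(P[:,2]<.09)&(P[:,1]>-.08)&(P[:,1]<-.03)&(abs(P[:,0])<.045)
print(np.percentile(P[m,1],[3,20,50]))
E
```

```text
[ 0.50485319 -0.07098494  0.15887248] [ 0.00077733 -0.0911115   0.15887248] [-0.79933814  0.76142195  0.32697234]
pad z [0.08136531 0.08400467 0.08604874] 133
[-0.07368735 -0.05377749 -0.05305917]
```

View pics/s2c.png

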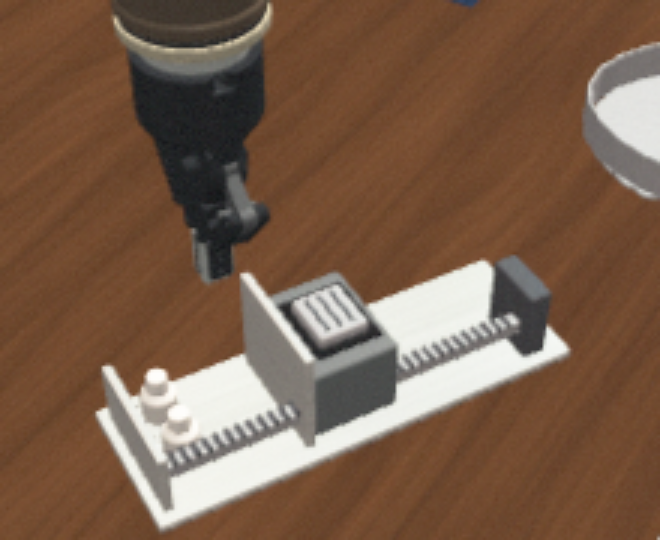

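```bash
python3 - <<'E'
import numpy as np
from h import cloud,loc
for n in('scene0','s1','s2'):
  P=loc(cloud(dict(np.load(f'pics/{n}.npz')))).reshape(-1,3)
  for w in(.015,.01):
    m=(abs(P[:,0])<w)&(abs(P[:,1]+.008)<w)&(P[:,2]<.1); print(n,np.median(P[m,2]),m.sum())
E
```

```text
scene0 0.08984267537169688 139
scene0 0.09000492434419927 65
s1 0.08986233326519438 140
s1 0.08968257995903511 66
s2 0.08396920377258088 144
s2 0.08410992334848211 65
```

```bash
python3 - <<'E'
from h import *
c=snap('top','t2'); c2=snap('scene','s3')
for n in('top0','t2','scene0','s3'):
  P=loc(cloud(dict(np.load(f'pics/{n}.npz')))).reshape(-1,3)
  m=(abs(P[:,0])<.015)&(abs(P[:,1]+.008)<.013)&(P[:,2]<.1); print(n,P[m,2].mean(),np.percentile(P[m,2],[5,25,50,75,95]).round(4),m.sum())
  h=(abs(P[:,0])<.04)&(abs(P[:,0])>.03)&(abs(P[:,1]+.0)<.02)&(P[:,2]<.1)&(P[:,2]>.05);print('  housing',np.median(P[h,2]))
E
```

```text
top0 0.0901520834806604 [0.0853 0.0882 0.0903 0.0926 0.094 ] 89
  housing 0.07395497701662945
t2 0.08383648143962011 [0.0789 0.082  0.084  0.0856 0.0886] 92
  housing 0.07389044817594392
scene0 0.08987714433927067 [0.0878 0.0889 0.0899 0.0908 0.0922] 117
  housing 0.07368127882039222
s3 0.08402731355089149 [0.0817 0.0833 0.0841 0.0849 0.0861] 119
  housing 0.07357025945570461
```

Both cameras put the pad at 0.084, about 6 mm down rather than 8. That isn't convincingly latched, so I'll press again before pushing.

Call:
jog_arm(plan=[0.095, 0.185, 0, 0, 1, 0.095, 0.185, 0, 0, 1, 0.095, 0.185, 0, 0, 1, 0.095, 0.185, -0.1, 0, 1, 0.095, 0.185, -0.16, 0, 1, 0.095, 0.185, -0.175, 0, 1, 0.095, 0.185, -0.175, 0, 1, 0.095, 0.185, -0.175, 0, 1])

```text
t: 4.6
ee_pos: [0.5453, 0.0076, 0.0891]
orientation: [[0.885, -0.466, 0.001], [-0.466, -0.885, 0.0], [0.001, -0.001, -1.0]]
ft_force: [0.2, -0.8, 0.7]
gripper_width: 0.0002
```

Call:
jog_arm(plan=[0, 0, -0.005, 0, 1, 0, 0, -0.01, 0, 1, 0, 0, -0.01, 0, 1])

```text
t: 4.9
ee_pos: [0.5447, 0.0076, 0.0844]
orientation: [[0.884, -0.467, 0.001], [-0.467, -0.884, 0.0], [0.0, -0.001, -1.0]]
ft_force: [0.0, -0.2, 0.3]
gripper_width: 0.0003
```

Call:
jog_arm(plan=[-0.005, -0.01, 0, 0, 1, -0.005, -0.01, -0.003, 0, 1, -0.005, -0.01, -0.006, 0, 1, -0.005, -0.01, -0.006, 0, 1])

```text
t: 5.3
ee_pos: [0.5424, 0.003, 0.0817]
orientation: [[0.884, -0.467, -0.0], [-0.467, -0.884, -0.0], [0.0, 0.0, -1.0]]
ft_force: [-0.9, -2.2, 3.3]
gripper_width: 0.0
```

Call:
jog_arm(plan=[0, 0, -0.003, 0, 1, 0, 0, -0.003, 0, 1])

```text
t: 5.5
ee_pos: [0.5429, 0.0038, 0.0815]
orientation: [[0.884, -0.467, 0.001], [-0.467, -0.884, 0.001], [0.0, -0.001, -1.0]]
ft_force: [-4.0, -0.0, 15.4]
gripper_width: 0.0001
```

Call:
jog_arm(plan=[0, 0, -0.003, 0, 1, 0, 0, -0.003, 0, 1])

```text
t: 5.7
ee_pos: [0.5433, 0.0043, 0.0813]
orientation: [[0.885, -0.466, 0.002], [-0.466, -0.885, 0.002], [0.001, -0.003, -1.0]]
ft_force: [-7.8, 2.7, 28.1]
gripper_width: 0.0001
```

Call:
jog_arm(plan=[0, 0, 0, 0, 1, 0, 0, 0.05, 0, 1, 0, 0, 0.15, 0, 1, -0.095, -0.185, 0.2, 0, 1, -0.095, -0.185, 0.2, 0, 1, -0.095, -0.185, 0.2, 0, 1])

```text
t: 6.3
ee_pos: [0.5031, -0.0751, 0.1608]
orientation: [[0.881, -0.472, 0.002], [-0.472, -0.881, -0.001], [0.002, 0.0, -1.0]]
ft_force: [-0.4, 0.0, -0.8]
gripper_width: 0.0001
```

```bash
python3 - <<'E'
from h import *
s=env.observe();print(s['ee_pos'],loc(s['ee_pos']),s['ft_force'])
c=snap('top','t4'); c2=snap('scene','s4')
for n in('top0','t2','t4','scene0','s3','s4'):
  P=loc(cloud(dict(np.load(f'pics/{n}.npz')))).reshape(-1,3)
  m=(abs(P[:,0])<.015)&(abs(P[:,1]+.008)<.013)&(P[:,2]<.1); print(n,P[m,2].mean(),m.sum())
cv2.imwrite('pics/s4c.png',np.hstack([cv2.resize(np.load(f'pics/{k}.npz')['pixels'][215:275,295:360,::-1],None,fx=6,fy=6,interpolation=2) for k in('scene0','s4')]))
E
```

```text
[ 0.50309749 -0.07514418  0.16078519] [ 0.00117193 -0.09560883  0.16078519] [-0.38183726  0.00986338 -0.76551879]
top0 0.0901520834806604 89
t2 0.08383648143962011 92
t4 0.08413955278327306 89
scene0 0.08987714433927067 117
s3 0.08402731355089149 119
s4 0.08372073938639314 123
```

View pics/s4c.png

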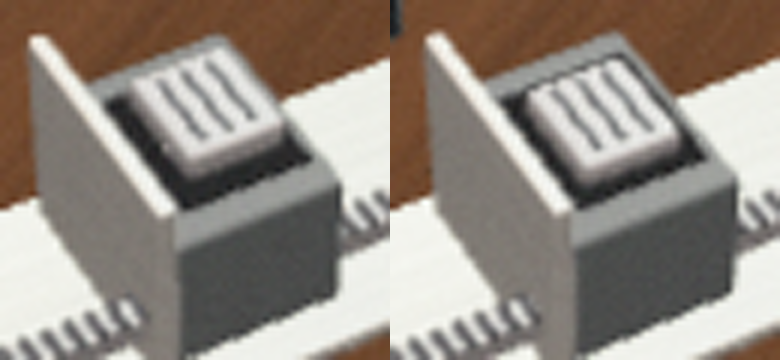

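The pad stays down in the picture: compared with the start it sits in its recess. Vision reads about 6 mm while the robot's contact height reads 8.5 mm at the stop. Next is to descend in front of the face and push gently while watching force.

Call:
jog_arm(plan=[0.01, 0.025, -0.06, 0, 1, 0.01, 0.025, -0.12, 0, 1, 0.01, 0.025, -0.18, 0, 1, 0.01, 0.025, -0.23, 0, 1, 0.01, 0.025, -0.23, 0, 1])

```text
t: 6.9
ee_pos: [0.5071, -0.0588, 0.0646]
orientation: [[0.885, -0.465, -0.005], [-0.465, -0.885, 0.0], [-0.004, 0.002, -1.0]]
ft_force: [-0.9, 0.7, -0.0]
gripper_width: -0.0
```

Call:
jog_arm(plan=[0.006, 0.011, 0, 0, 1, 0.012, 0.022, 0, 0, 1, 0.017, 0.033, 0, 0, 1, 0.023, 0.044, 0, 0, 1, 0.029, 0.055, 0, 0, 1, 0.035, 0.066, 0, 0, 1, 0.035, 0.066, 0, 0, 1])

```text
t: 7.6
ee_pos: [0.523, -0.0331, 0.0674]
orientation: [[0.885, -0.466, 0.001], [-0.466, -0.885, 0.0], [0.0, -0.001, -1.0]]
ft_force: [0.1, 0.3, -0.9]
gripper_width: -0.0
```

```bash
python3 - <<'E'
from h import *
s=env.observe();print(s['ee_pos'],loc(s['ee_pos']),s['ft_force'])
c=snap('scene','s5'); cv2.imwrite('pics/s5c.png',cv2.resize(c['pixels'][130:310,220:440,::-1],None,fx=3,fy=3))
E
```

```text
[ 0.52302217 -0.03311635  0.0674211 ] [-0.0008854  -0.04914273  0.0674211 ] [ 0.09748744  0.28721698 -0.87967304]
```

View pics/s5c.png

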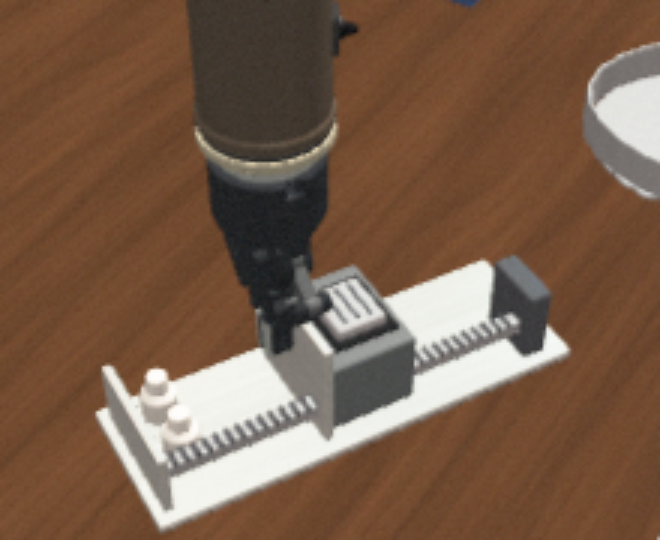

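The jaw slides freely: it is unlocked and has moved about 15 mm. The bottles are untouched. I'll keep pushing.

Call:
jog_arm(plan=[0.012, 0.022, 0, 0, 1, 0.024, 0.044, 0, 0, 1, 0.035, 0.066, 0, 0, 1, 0.047, 0.088, 0, 0, 1, 0.058, 0.11, 0, 0, 1, 0.07, 0.132, 0, 0, 1, 0.082, 0.154, 0, 0, 1, 0.088, 0.166, 0, 0, 1])

```text
t: 8.45
ee_pos: [0.5584, 0.0337, 0.0672]
orientation: [[0.885, -0.466, 0.0], [-0.466, -0.885, 0.0], [0.0, -0.0, -1.0]]
ft_force: [-2.0, -2.2, 0.6]
gripper_width: -0.0002
```

Call:
jog_arm(plan=[0.004, 0.007, 0, 0, 1, 0.007, 0.013, 0, 0, 1, 0.01, 0.019, 0, 0, 1, 0.013, 0.025, 0, 0, 1, 0.016, 0.03, 0, 0, 1, 0.016, 0.03, 0, 0, 1])

```text
t: 9.05
ee_pos: [0.5643, 0.0448, 0.0673]
orientation: [[0.885, -0.466, 0.0], [-0.466, -0.885, 0.0], [0.0, -0.0, -1.0]]
ft_force: [-0.5, 0.3, -0.4]
gripper_width: 0.0001
```

```bash
python3 - <<'E'
from h import *
s=env.observe();print(s['ee_pos'],loc(s['ee_pos']),s['ft_force'])
E
```

```text
[0.56428842 0.04480416 0.06731395] [-0.00087704  0.03903045  0.06731395] [-0.46496525  0.29747907 -0.41804784]
```

Call:
jog_arm(plan=[0.003, 0.006, 0, 0, 1, 0.006, 0.011, 0, 0, 1, 0.008, 0.015, 0, 0, 1, 0.008, 0.015, 0, 0, 1])

```text
t: 9.45
ee_pos: [0.5669, 0.0497, 0.0673]
orientation: [[0.884, -0.467, -0.001], [-0.467, -0.884, -0.001], [-0.0, 0.001, -1.0]]
ft_force: [-3.2, -3.2, 1.4]
gripper_width: -0.0001
```

```bash
python3 - <<'E'
from h import *
s=env.observe();print(s['ee_pos'],loc(s['ee_pos']),s['ft_force'])
E
```

```text
[0.56689015 0.04968637 0.06731186] [-0.00086225  0.04456261  0.06731186] [-3.2303217  -3.20681098  1.44273642]
```

Force is starting to rise, so the stop is close. I'll add a little more.

Call:
jog_arm(plan=[0.003, 0.006, 0, 0, 1, 0.004, 0.008, 0, 0, 1, 0.004, 0.008, 0, 0, 1, 0.004, 0.008, 0, 0, 1])

```text
t: 9.85
ee_pos: [0.5668, 0.0497, 0.0673]
orientation: [[0.883, -0.469, -0.004], [-0.469, -0.883, -0.003], [-0.002, 0.005, -1.0]]
ft_force: [-10.0, -13.4, 8.9]
gripper_width: 0.0001
```

```bash
python3 - <<'E'
from h import *
s=env.observe();print(s['ee_pos'],loc(s['ee_pos']),s['ft_force'])
E
```

```text
[0.56683806 0.04974622 0.06729198] [-0.00093628  0.04459112  0.06729198] [ -9.96907751 -13.41156048   8.92484121]
```

The jaw is hard on the stop: 17 N with no movement. I'll back off along −y, then rise.

Call:
jog_arm(plan=[-0.012, -0.022, 0, 0, 1, -0.035, -0.066, 0, 0, 1, -0.058, -0.11, 0, 0, 1, -0.058, -0.11, 0.1, 0, 1, -0.058, -0.11, 0.2, 0, 1, -0.058, -0.11, 0.3, 0, 1, -0.058, -0.11, 0.4, 0, 1, -0.058, -0.11, 0.4, 0, 1])

```text
t: 10.65
ee_pos: [0.5484, 0.0085, 0.2325]
orientation: [[0.884, -0.467, 0.009], [-0.467, -0.884, 0.002], [0.007, -0.006, -1.0]]
ft_force: [0.2, -0.6, 0.1]
gripper_width: -0.0002
```

Call:
jog_arm(plan=[-0.1, -0.2, 0.1, 0, 1, -0.2, -0.3, 0.1, 0, 1, -0.3, -0.3, 0.1, 0, 1, -0.3, -0.3, 0.1, 0, 1, -0.3, -0.3, 0.1, 0, 1])

```text
t: 11.15
ee_pos: [0.4219, -0.1133, 0.2673]
orientation: [[0.882, -0.471, 0.0], [-0.471, -0.882, 0.002], [-0.001, -0.002, -1.0]]
ft_force: [0.8, 0.7, 1.1]
gripper_width: -0.0002
```

```bash
python3 - <<'E'
from h import *
s=env.observe();print(s['ee_pos'],s['ft_force'],s['t'])
snap('top','t6'); c=snap('scene','s6')
for n in('t6','s6'):
  P=loc(cloud(dict(np.load(f'pics/{n}.npz')))).reshape(-1,3)
  m=(abs(P[:,0])<.015)&(abs(P[:,1]-.101)<.012)&(P[:,2]<.12)&(P[:,2]>.05); print(n,'pad',P[m,2].mean(),m.sum())
  m=(P[:,2]>.096)&(P[:,2]<.106)&(abs(P[:,0])<.05)&(P[:,1]>.03)&(P[:,1]<.08); print('plate',np.median(P[m],0))
cv2.imwrite('pics/d.png',np.hstack([cv2.imread('pics/top0.png')[80:320,130:490],cv2.imread('pics/t6.png')[80:320,130:490]]))
E
```

```text
[ 0.42192929 -0.11334143  0.26731563] [0.80235778 0.71714941 1.10855767] 11.15
t6 pad 0.08455414606325407 81
plate [0.00068927 0.05952063 0.09963823]
s6 pad 0.08386310635678995 103
plate [0.0029949  0.05754011 0.09909633]
```

View pics/s6.png

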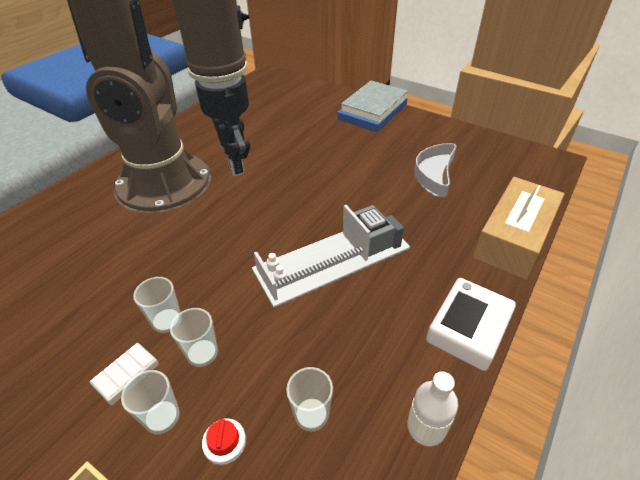

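View pics/d.png

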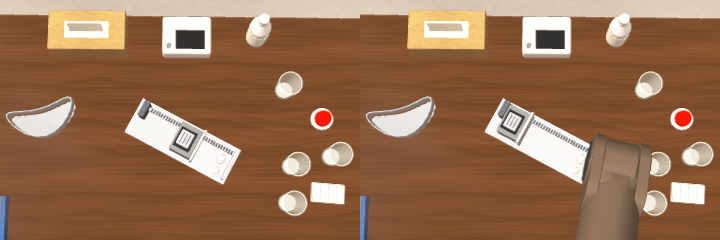

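```bash
python3 - <<'E'
from h import *
print(close_job())
E
```

```text
the job is handed in; nothing more can be done
None
```

The release pad is pressed down, the jaw is fully home against its end stop, and the job is handed in at about 11 s of the 42 s. One check disagreed, on how far down the pad rests.

- **Press:** With the fingers shut, I pressed the pad to its hard stop twice, with the fingertips at z ≈ 0.081 and 28–39 N. Each time I lifted off and looked again.
- **Push:** I pushed the jaw by the middle of its front face. It slid freely at only a few newtons until it met the stop, where force rose to about 17 N with no further movement. I then backed off and rose clear.
- **Jaw position:** The cameras put the plate's mid-thickness 58–60 mm along the bookend's +y. Fully home is 59 mm.
- **Other objects:** The dish, timer and tissue box look unmoved in the before and after pictures. In the last top view the arm hid part of the scene near the bottles, tumblers and pill case. The scene view shows all of them standing where they were. I compared these by eye and did not measure them.
- **Robot:** The gripper finished clear at z ≈ 0.27 m, with only about 1 N read at the wrist.
- **Check that disagreed:** Depth images put the resting pad top at about 84 mm, roughly 6 mm down. The stated latched height is 82 mm, or 8 mm down. The second press did not change the reading. The presses reached the hard stop and the jaw ran free, so I judged the pad latched. If the camera reading is right, the pad is close to the 6 mm limit.

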